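Take a formed pipe saddle out of the die and put it in the drawer

ROBOT

A 6-joint arm with a two-finger parallel gripper is mounted at the origin on the work surface. World frame = base frame: x ahead of the robot, y to its left, z up, the work surface at z = 0. Lengths are in m, angles in rad, forces in N, time in s.
With the tool pointing down it reaches from about 0.35 to 1 m from the base axis. Payload 7.1 kg.
Tool frame: the origin (TCP) lies between the finger pads; the fingertips stand 22 mm ahead of it and the grasp point (between the pads) lies 3 mm ahead of it; z points along the fingers, y is the line along which they close (so a half turn about z gives the same grasp; the last joint's range is limited). The gripper opens to 85 mm and grips with 20 to 120 N. Pads are 22 mm wide; open, the fingers measure 114 mm over their backs; the gripper's body (76 mm by 85 mm) begins 54 mm behind the grasp point. The pads swing forward as they close: fully open they stand 13 mm farther back than shut.
Start: joints at [1.124, 0.423, 1.63, -0, 1.089, -0.019], TCP at [0.259, 0.569, 0.253] pointing down, gripper open.
Joint ranges: [-3, 3], [-0.9, 2.11], [0.09, 2.58], [-1.31, 4.45], [0.11, 2.69], [-2.54, 2.54]. Speed limits (rad/s): [2.39, 2.39, 3.01, 3.14, 3.14, 3.14].

INTERFACE

Orientations are given as a rotation vector (axis times angle).
In Python, from rig import manip gives the robot as it stands. The module is installed in compiled form; this text tells all that it offers. Calls block until the motion is done:
- manip.move_to(position, orientation): joint-space move of the TCP to a pose.
- manip.servo_line(position, orientation=None, rate=0.15): straight line of the TCP; orientation=None keeps the orientation; rate is the mean speed in m/s.
- manip.set_joints(angles): joint-space move.
- manip.command_gripper(opening, f_grip=None): finger opening in m; f_grip is the grip in N (None keeps the last); returns when the fingers have stopped.
- manip.hold(seconds).
- manip.solve_ik(position, orientation): joint angles nearest the present ones, or None.
- manip.camera(name): name is "scene" or "top"; returns a dict with "image" (480x640x3 uint8, red, green, blue), "fx", "fy", "cx", "cy" (pixels), "cam_to_world" (4x4, takes a point from camera to world coordinates). Camera axes: x right, y down, z forward; pixel columns grow to the right and rows downward; lengths in m; the calibration is good to about 2 mm. A picture is of the moment at which its call begins. There is no depth.
A pose or a line that the arm cannot do raises manip.IKError and nothing moves.
- manip.sign_off(): hands the job in; it is judged then, once.
Readings, each from a call of its own:
- manip.get_time(): time.
- manip.get_joint_positions(): joint angles.
- manip.get_joint_vel(): joint speeds.
- manip.get_tau(): joint torques, N m.
- manip.get_position(): TCP position.
- manip.get_ee_rot(): TCP orientation.
- manip.get_contact_force(): force on the tool from outside, world axes, zero at the start.
- manip.get_torque(): the same for the moment, N m.
- manip.get_width(): finger opening in m.
- manip.get_grip_force(): force on a finger pad.
Only numpy, scipy, OpenCV 4.12 (cv2) and the standard library are available. Lean on these libraries where they do the work, as an engineer would, in place of code of your own. Each camera call takes 0.05 s, during which the arm holds its last target. There are 200 camera calls.

TASK

The pipe saddle just formed sits over the core in the pocket of the open lower die. Lift it up out of the die and set it down, without dropping it, standing on its two feet with the arch up on the green-lined side of the pulled-out drawer. Leave the other loose fittings and tools where they are.

Things in the scene. Friction and masses are not known exactly. Their poses are not given: they have to be found in the camera images.
- saddle: formed pipe saddle: bright metal strip 30 wide (y), 4 thick, bent to an omega: two flat feet with dark bolt marks and a round arch between; 106 long (x), 36 high, arch 56 across. About 0.13 kg. Origin: centre of its underside; z up through the arch. It starts in the die pocket, feet 12 below the die's top face, upper 24 of the arch clear: pinch the arch across its 30 width.
- die: lower die, dark steel, fixed, left or right. Shoe 200 (x) x 150 (y) x 20; on it a block 150 x 80, top 50 above the bench. Pocket 114 (x) x 36 (y), floor 38 above the bench, with a half-round core along y (42 wide, 26 long, top 67 above the bench). Guide pins 18 thick, tops at 84, at (86, 60) and (-86, -60). Origin: centre of its underside.
- drawer: grey bench unit, fixed, its blue upper drawer pulled out. Origin: on the bench under the open drawer's centre; x points into the cabinet. Inside 179 (x) x 292 (y), floor 70 above the bench; a 6 thick divider at y = 0 makes two sides 143 wide. Wall and divider tops at 105, front top 112. Cabinet 320 wide, x 85 to 250, top 130; bar handle at x = -115.
- green_liner: green liner, fixed flat on the floor of one side of the drawer (left or right varies); 155 (x) x 130 (y) x 3. Origin: centre of its underside, axes as the drawer's; its top is 3 above its origin. The saddle belongs on it.
- grey_liner: grey liner of the same size on the other side of the drawer, with the two nuts on it. Origin: centre of its underside.
- nut_a: loose steel hexagon nut, 30 across flats, 16 high, on the grey liner; origin centre of its underside. Leave it.
- nut_b: second nut, as nut_a. Leave it.
- blank: loose flat steel strip 120 x 30 x 5 on the bench beyond the die; origin centre of its underside, x along it. Leave it.
- adapter: loose steel hexagon pipe adapter standing beyond the die, 36 across flats (about 42 over corners), 56 high; origin centre of its underside. Leave it.
- coupling: loose brass coupling, 38 diameter, 40 high, on the bench to the left; origin centre of its underside. Leave it.
- mallet: loose mallet 260 long with wooden handle and dark head on the bench to the right. Leave it.
Not all that is in view belongs to the job. There is more than one size of the saddle; the one meant has the size given above.

How it is judged:
On the way:
1. the saddle is lifted out of the die, clear above the core, in the fingers (z of saddle in the frame of die above 0.075 m and contact force between saddle and the fingers above 0.1 N and contact force between saddle and die below 0.01 N), for 0.1 s.
At the end, for the whole second after the job is handed in: The saddle rests released and still on the green liner in the drawer: its underside centre within 70 mm (along the drawer) and 55 mm (across) of the liner's centre and less than 6 mm above the liner's top, arch up and level within 0.15 rad (x of saddle in the frame of green_liner between -0.07 and 0.07 m and y of saddle in the frame of green_liner between -0.055 and 0.055 m and z of saddle in the frame of green_liner between -0.002 and 0.009 m and contact force between saddle and green_liner above 0.2 N and angle between saddle's own z axis and vertical below 0.15 rad and linear speed of saddle below 0.02 m/s and angular speed of saddle below 0.2 rad/s); the robot touches nothing.
It fails at once if the saddle is dropped or thrown: it moves faster than 0.7 m/s (a fall of about 25 mm) while not in the fingers (linear speed of saddle above 0.7 m/s and contact force between saddle and the fingers below 0.02 N).
It fails at once if another loose fitting or tool is moved more than 30 mm (distance of any of nut_a, nut_b, blank, adapter, coupling, mallet from where it was at the start of the episode above 0.03 m).
It also fails if it takes over 38 s, if anything falls off the work surface, if the arm or the gripper's body presses on something with over 40 N, if the wrist force passes 120 N, or if a joint passes its speed limit or range.

## Working session

There is one attempt and no reset: what is moved stays moved. The work goes in short steps, each a Python script; the robot and the scene stay as the last script left them, time stands still between calls to the robot, and variables do not carry over. Pictures are saved under pics/ and viewed, at most 10 in all, crops included, and the job is handed in when it is done.

```bash
mkdir -p pics
cat > h.py <<'E'
import numpy as np, cv2
from rig import manip
def snap(n,f):
    c=manip.camera(n); cv2.imwrite(f,c["image"][:,:,::-1]); np.savez(f[:-4]+'.npz',**c); return c
def ray(c,u,v):
    T=c["cam_to_world"]; d=T[:3,:3]@np.array([(u-c["cx"])/c["fx"],(v-c["cy"])/c["fy"],1]); return T[:3,3],d
def onz(c,u,v,z):
    o,d=ray(c,u,v); return o+d*(z-o[2])/d[2]
def tri(c1,p1,c2,p2):
    o1,d1=ray(c1,*p1);o2,d2=ray(c2,*p2)
    s=np.linalg.lstsq(np.c_[d1,-d2],o2-o1,rcond=None)[0]
    a,b=o1+s[0]*d1,o2+s[1]*d2; return (a+b)/2,np.linalg.norm(a-b)
E
python3 - <<'E'
from h import *
for n in("scene","top"):
    c=snap(n,f"pics/{n}.png"); print(n,c["cam_to_world"].round(3).tolist(),c["fx"],c["cx"],c["cy"])
print(manip.get_ee_rot(),manip.get_time())
E
```

```text
scene [[-0.54, 0.628, -0.561, 1.655], [0.841, 0.413, -0.349, 0.688], [0.013, -0.66, -0.751, 1.485], [0.0, 0.0, 0.0, 1.0]] 532.3002839329403 316.20206529244746 243.7667053012072
top [[-0.012, -0.983, 0.184, 0.334], [-1.0, 0.014, 0.011, -0.008], [-0.013, -0.184, -0.983, 1.396], [0.0, 0.0, 0.0, 1.0]] 499.5613931407919 317.3959040400811 239.63573336415456
[-6.66800831e-01 -3.06963706e+00  2.18762788e-03] 0.1
```

View pics/scene.png

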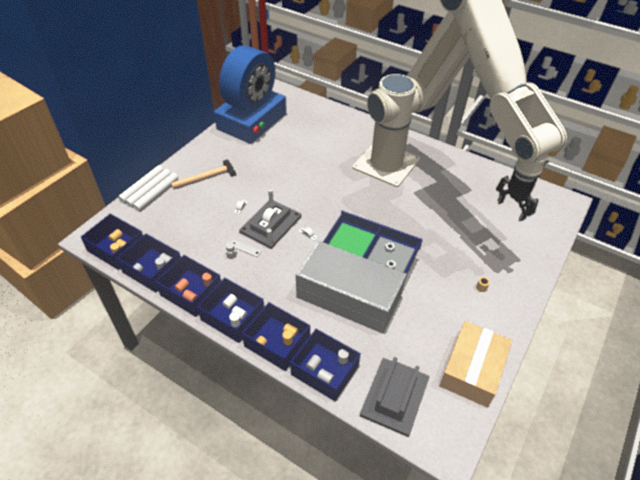

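View pics/top.png

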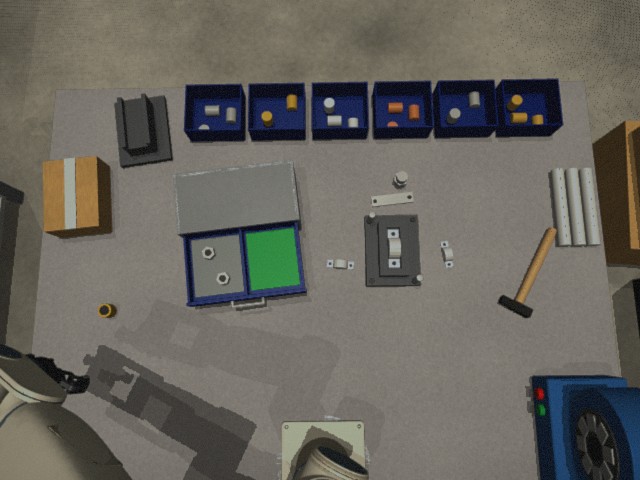

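The scene view has the die at (270,222) with a saddle on it at (268,216). Small saddles lie on the bench at (240,206) and (308,233), and the drawer with its green side is at (352,238). In the top view the die saddle is at (394,248), with small ones at (341,264) and (447,254), green liner at (272,258), and nuts at (208,253) and (223,279).

Candidates in the top view are (394,248), (341,264) and (447,254). Only the first sits in the die pocket and is the longest, so I'll confirm it in a crop.

Run:
```python
import cv2,numpy as np
t=cv2.imread('pics/top.png')[190:310,320:460]; s=cv2.imread('pics/scene.png')[180:270,225:325]
a=cv2.resize(t,(455,390),interpolation=cv2.INTER_CUBIC)   # 3.25x
b=cv2.resize(s,(345,390)[:1]+(310,),interpolation=cv2.INTER_CUBIC) # 3.45x
b=cv2.copyMakeBorder(b,0,80,0,0,cv2.BORDER_CONSTANT)
cv2.imwrite('pics/crop.png',np.hstack([a,b]))
from h import *
T=np.load('pics/top.npz');S=np.load('pics/scene.npz')
def green(c):
    h=cv2.cvtColor(c["image"],cv2.COLOR_RGB2HSV); m=cv2.inRange(h,(50,120,60),(75,255,255))
    n,l,st,ce=cv2.connectedComponentsWithStats(m); i=1+st[1:,4].argmax()
    k=max(cv2.findContours((l==i).astype(np.uint8),0,1)[0],key=cv2.contourArea)
    return cv2.approxPolyDP(k,4,True)[:,0],k
for n,c in(("top",T),("scene",S)):
    q,k=green(c); print(n,q.tolist()); print([onz(c,*p,.073).round(3).tolist() for p in q])
    P=np.array([onz(c,*p,.073)[:2] for p in k[:,0]],np.float32); print(cv2.minAreaRect(P))
g=T["image"][225:275,375:412].astype(int)
# bright metal on die
h=cv2.cvtColor(T["image"],cv2.COLOR_RGB2HSV); m=cv2.inRange(h,(0,0,150),(180,60,255)); m[:222]=0;m[276:]=0;m[:,:380]=0;m[:,410:]=0
n,l,st,ce=cv2.connectedComponentsWithStats(m); print(st[1:],ce[1:])
```

```text
top [[292, 228], [246, 234], [251, 289], [299, 283]]
[[0.615, 0.075, 0.073], [0.6, 0.2, 0.073], [0.451, 0.184, 0.073], [0.466, 0.057, 0.073]]
((0.5323498845100403, 0.12857478857040405), (0.15525256097316742, 0.1298857033252716), 6.199052333831787)
scene [[342, 224], [330, 243], [362, 255], [373, 234]]
[[0.469, 0.06, 0.073], [0.572, 0.072, 0.073], [0.558, 0.194, 0.073], [0.45, 0.178, 0.073]]
((0.5121657252311707, 0.12608858942985535), (0.11361337453126907, 0.1265551894903183), 6.280291557312012)
[[388 230  10   8  65]
 [390 240  11  14 132]
 [389 259  11   8  68]] [[392.47692308 233.52307692]
 [394.72727273 246.41666667]
 [393.79411765 262.55882353]]
```

View pics/crop.png

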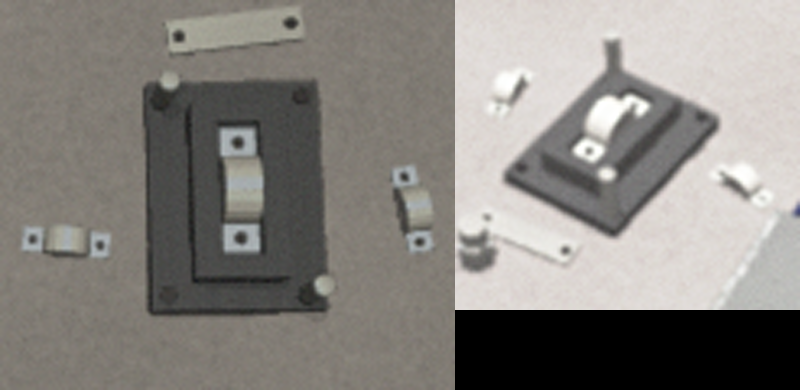

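The crop confirms it. The saddle in the die pocket, at top (394,248) and scene (268,216), is the long wide one straddling the core; the two on the bench are clearly shorter and narrower. Its bolt marks are near top (393.2,233.7) and (393.8,263.2), and scene (263.8,223.8) and (277.5,209). The pin tops are near top (372,215) and (420,278).

Run:
```python
from h import *
T=np.load('pics/top.npz');S=np.load('pics/scene.npz')
def cen(c,u,v,r,dark):
    g=cv2.cvtColor(c["image"],cv2.COLOR_RGB2GRAY).astype(float); u0,v0=round(u),round(v)
    w=g[v0-r:v0+r+1,u0-r:u0+r+1]; t=(w.min()+w.max())/2; w=np.clip(t-w if dark else w-t,0,None)
    y,x=np.mgrid[v0-r:v0+r+1,u0-r:u0+r+1]; return (w*x).sum()/w.sum(),(w*y).sum()/w.sum()
tf=cen(T,393.2,233.7,2,1);tn=cen(T,393.8,263.2,2,1);sf=cen(S,263.8,223.8,2,1);sn=cen(S,277.5,209.4,2,1)
print(tf,tn,sf,sn)
for n,a,b in(("far",tf,sf),("near",tn,sn)): print(n,tri(T,a,S,b),onz(T,*a,.042),onz(S,*b,.042))
p1=cen(T,372.3,214.9,3,0),cen(S,269.1,230.5,3,0);p2=cen(T,419.7,277.7,3,0),cen(S,270.8,191.6,3,0)
for a,b in(p1,p2): print("pin",a,b,tri(T,a,S,b),onz(T,*a,.084))
# saddle outline, arch
h=cv2.cvtColor(T["image"],cv2.COLOR_RGB2HSV); m=cv2.inRange(h,(0,0,125),(180,90,255));print((m[228:270,382:408]>0).astype(int).astype(str).tolist() and '\n'.join(''.join('#' if x else '.' for x in r) for r in m[228:270,382:408]))
print([tri(T,a,S,b) for a,b in(((299,283),(342,224)),((251,289),(373,234)))])
```

```text
(np.float64(392.7663421418637), np.float64(233.41585535465924)) (np.float64(393.6258823529412), np.float64(262.8776470588235)) (np.float64(263.51612903225805), np.float64(224.43548387096774)) (np.float64(278.6085192697769), np.float64(207.5578093306288))
far (array([ 0.60269583, -0.20092032,  0.03728011]), np.float64(0.0016639587098011455)) [ 0.60216567 -0.20099702  0.042     ] [ 0.60588781 -0.19719277  0.042     ]
near (array([ 0.5164896 , -0.19489579,  0.05841649]), np.float64(0.006320735572984891)) [ 0.52022837 -0.20007896  0.042     ] [ 0.50243788 -0.20188635  0.042     ]
pin (np.float64(371.7450670876085), np.float64(214.15469613259668)) (np.float64(268.4680981595092), np.float64(230.03067484662577)) (array([ 0.64792889, -0.14087196,  0.08275432]), np.float64(0.0002938073064803922)) [ 0.64755896 -0.14061482  0.084     ]
pin (np.float64(419.646737273659), np.float64(277.51793645370685)) (np.float64(271.6235392320534), np.float64(190.59933222036727)) (array([ 0.47340126, -0.25805274,  0.08017647]), np.float64(0.0075724015039421635)) [ 0.47474198 -0.26077534  0.084     ]
..........
[... 587 characters left out ...]
.....###########.......
........###########.......
........###########.......
........###########.......
........##########........
..............#...........
..........................
..........................
..........................
.......###########........
.......###########........
.......####..#####........
.......###....####........
.......###....####........
.......####...####........
.......###########........
.......###########........
.......######.##..........
..........................
..........................
[(array([0.46589168, 0.05742557, 0.06903785]), np.float64(0.0007144321926290801)), (array([0.45221369, 0.18153174, 0.07698116]), np.float64(0.004792925265182104))]
```

Measurements agree:

| Item | Centre | Yaw | Check |
|---|---|---|---|
| Saddle | (0.561, -0.2005) | about 0 | Bolt spacing 82 mm, about the 81 expected |
| Die (from pins) | (0.561, -0.2007) | about 0 | Pin tops 80–83 mm, about 84 |
| Liner | (0.532, 0.1286) | 6.1° | 155 × 130 mm, height 69–77 mm, about 73 |

Now the grasp.

```bash
cat >> h.py <<'E'
from scipy.spatial.transform import Rotation as R
def down(yaw): return (R.from_euler('z',yaw)*R.from_rotvec([0,np.pi,0])).as_rotvec()
E
python3 - <<'E'
from h import *
o=down(0); X,Y=.561,-.2005
print(manip.solve_ik([X,Y,.2],o),manip.solve_ik([.532,.1286,.2],down(.107)))
manip.command_gripper(.06)
manip.move_to([X,Y,.2],o)
manip.servo_line([X,Y,.1],rate=.15)
manip.servo_line([X,Y,.078],rate=.04)
print(manip.get_position(),manip.get_contact_force(),manip.get_time())
snap("top","pics/pre_t.png");snap("scene","pics/pre_s.png")
a=cv2.imread('pics/pre_t.png')[190:310,330:450];b=cv2.imread('pics/pre_s.png')[150:270,210:330]
cv2.imwrite('pics/pre.png',cv2.resize(np.hstack([a,b]),(800,400),interpolation=cv2.INTER_CUBIC))
E
```

```text
[-0.36322582  0.44572052  1.73558332  0.          0.96028881 -1.93402215] [ 2.15435557e-01  3.80603472e-01  1.84330461e+00 -4.44089210e-16
  9.17684572e-01 -1.46236077e+00]
[ 0.56100124 -0.20048251  0.07786533] [-0.18824723  0.60411976  0.53362606] 4.9
```

View pics/pre.png

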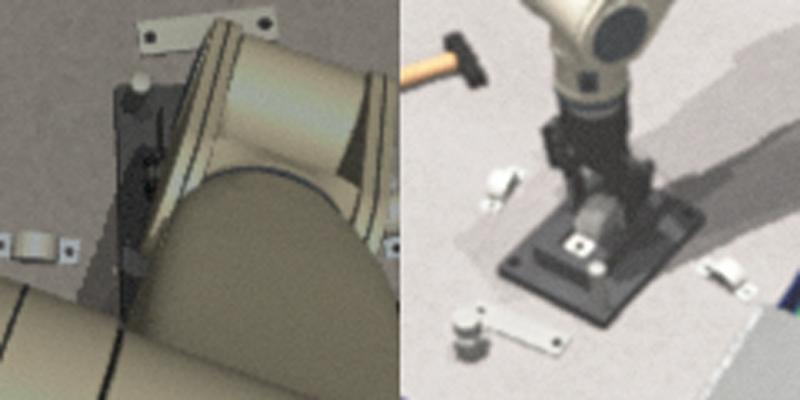

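The scene half shows the fingers standing on either side of the arch (crop (598,215)), with no contact yet. I'll close, lift and check.

Run:
```python
from h import *
manip.command_gripper(.02,f_grip=50)
print(manip.get_width(),manip.get_grip_force(),manip.get_contact_force())
manip.servo_line([.561,-.2005,.13],rate=.05)
print(manip.get_width(),manip.get_grip_force(),manip.get_contact_force())
manip.servo_line([.561,-.2005,.24],rate=.15)
print(manip.get_width(),manip.get_grip_force(),manip.get_time())
snap("scene","pics/lift_s.png")
b=cv2.imread('pics/lift_s.png')[110:260,200:350]
cv2.imwrite('pics/lift.png',cv2.resize(b,(600,600),interpolation=cv2.INTER_CUBIC))
```

```text
0.0285787169071909 49.16585984788796 [-0.03944469  1.03881338  4.65078356]
0.028333452710649975 49.31815388678842 [ 0.0700618   0.4183546  -1.28087374]
0.028260128797023783 49.346126875231136 7.4583
```

View pics/lift.png

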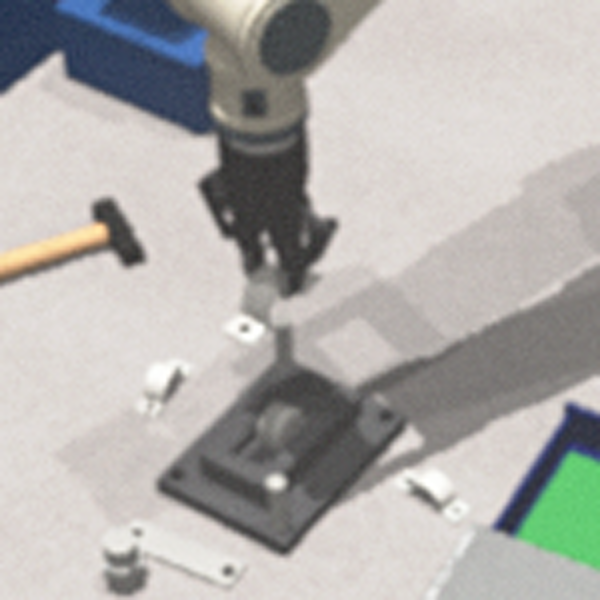

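The saddle is in the fingers and clear of the die, with its far foot mark at crop (245,328), which is scene (261,192). The other fittings haven't moved. I'll carry it over and lower until it touches.

Run:
```python
from h import *
S=np.load('pics/lift_s.npz'); print("foot mark",onz(S,261.25,192,.204))
o=down(.107); X,Y=.532,.1286
manip.move_to([X,Y,.24],o)
manip.servo_line([X,Y,.125],rate=.12)
manip.hold(.2); f0=manip.get_contact_force()[2]; z=.119; print(f0,manip.get_position(),manip.get_time())
while z>.105:
    manip.servo_line([X,Y,z],rate=.03); f=manip.get_contact_force()[2]
    if f-f0>3: break
    z-=.001
print(z,f,manip.get_position(),manip.get_width(),manip.get_time())
snap("scene","pics/pl_s.png")
b=cv2.imread('pics/pl_s.png')[150:300,280:430]
cv2.imwrite('pics/pl.png',cv2.resize(b,(600,600),interpolation=cv2.INTER_CUBIC))
```

```text
foot mark [ 0.60246746 -0.19718455  0.204     ]
-1.3358498498341456 [0.53241267 0.12871691 0.12570098] 10.0667
0.11299999999999999 4.827291495774361 [0.53213105 0.12866924 0.11338326] 0.0285285828504112 11.9167
```

View pics/pl.png

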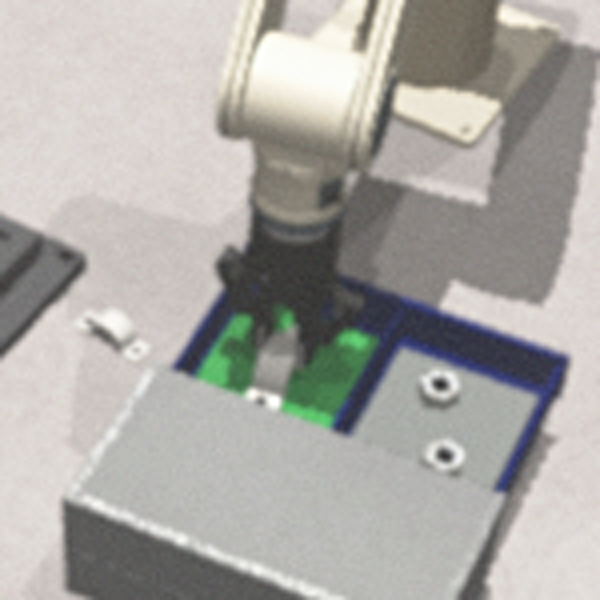

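Contact came at the predicted height of 0.113, and the saddle stands on the green liner at crop (275,365) with its foot at (262,398). I'll release, retreat and check.

Run:
```python
from h import *
manip.command_gripper(.055); manip.hold(.2)
manip.servo_line([.532,.1286,.24],rate=.1)
manip.move_to([.4,.45,.3],down(.6)); manip.hold(.3)
print(manip.get_contact_force(),manip.get_time())
snap("top","pics/end_t.png");snap("scene","pics/end_s.png")
a=cv2.imread('pics/end_t.png')[180:310,170:300];b=cv2.imread('pics/end_s.png')[180:310,290:420]
cv2.imwrite('pics/end.png',cv2.resize(np.hstack([a,b]),(800,400),interpolation=cv2.INTER_CUBIC))
```

```text
[-0.07772457 -0.66586673 -0.1700041 ] 15.5833
```

View pics/end.png

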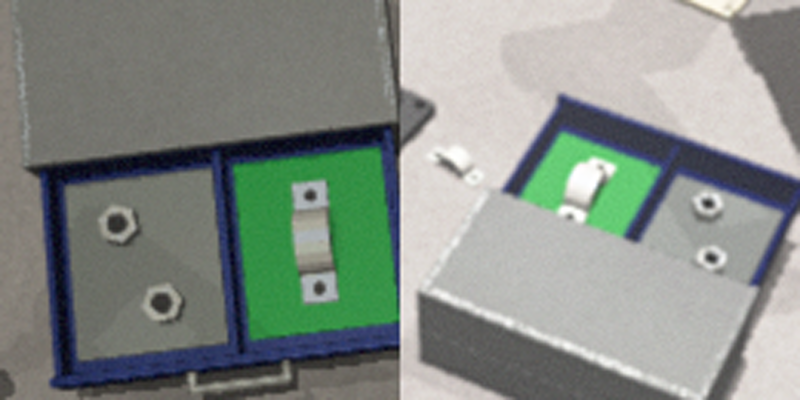

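The saddle stands released on both feet, arch up, in the middle of the green liner (bolt marks at crop (311,196) and (319,289)). The nuts are untouched.

```bash
python3 -c "
from rig import manip
print(manip.sign_off())"
```

```text
the job is handed in; nothing more can be done
None
```

The saddle was lifted out of the die and now stands arch up near the centre of the green liner, released; the job was handed in at about 16 s of the 38 s allowed, and the sign-off call returned no verdict.

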